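# Unlock the takings box with the key from the vise, and hold it turned

### The job

The new key for the takings box on the coffee trolley is still clamped in the little vise: slide the vise's jaw wide open first, then lift the key out, push it fully home in the lock on top of the box (the pins are sticky, so wiggle it a little if need be) and turn it a quarter turn clockwise (seen from above) as far as it goes. The lock springs back if let go, so finish still gripping the key and holding it turned; the jaw stays open. Leave the cup, tamper and bowl standing where they are.

Things in the scene. Friction and masses are not known exactly. Their poses are not given: they have to be found in the camera images.
- vise: Small grey vise, fixed, left or right of centre. Bed 64 (x) x 150 (y) x 26 mm high; origin under its centre. The key stands at y = -35 mm in a pocket of the bed (22 x 8 mm, floor 12 mm above the trolley). Plain fixed steel jaw at y = -70 to -40 mm, 60 mm wide, top 43 mm above the trolley; the sliding jaw, as high and wide, is on the +y side of the key and opens to +y.
- jaw (a joint): Position of the sliding jaw, m: 0 to 0.003 at the start (shut), grows towards vise +y, stop at 0.032. About 3 N of friction plus 8 N per m/s; it stays where it is left. Two prongs reach past the key's neck over the shoulders of its bit: the key cannot be lifted until the jaw is back some 7 mm. Wide open is over 0.022.
- jaw_grip (a point): Centre of the top of the sliding jaw's upright black grip post: 24 (vise x) x 14 (vise y) mm, its top 80 mm above the trolley, free height 42 mm, 58 mm from the key's axis when shut. Axes as the vise's. Pinch it from above and slide it to vise +y.
- key: Plain steel service key, 80 mm, 80 g, upright in the vise, bow up. Origin at the centre of its tip (bottom); z up to the bow, x width, y thickness, lying as the vise's axes. Bit 20 (x) x 6 (y) mm, 16 long, lower corners bevelled 5 mm; round neck d 8 mm from z = 16 to 46; flat bow 30 (x) x 10 (y) mm from 46 to 80, gripped across y. Either way round (half a turn) fits the lock.
- box: Grey steel takings box, fixed, on the other side of centre from the vise. 150 (x) x 130 (y) x 75 mm high; origin under its centre. The lock is in the middle of its top. Turning the key slides a small brass bolt along its front flap.
- keyway (a point): Centre of the keyway's mouth, level with the box's top (75 mm up). Axes as the box's: slot 22.5 (x) x 8.5 (y) mm, edge bevelled 2 mm, plate 10 mm thick; below, the turning plug's slot is 23 x 8 mm. The key bottoms with its tip 29 mm down and can turn only from 26 mm down. Two sprung sticky pins at the slot's ends, felt 20 to 25 mm down, take 5 to 15 N to pass; a small wiggle may help.
- plug (a joint): Turn of the lock's plug, rad: 0 at rest (its slot in line with the keyway), grows clockwise seen from above, hard stop at 1.57. A return spring pulls it back with 0.016 N m at rest and 0.08 N m at the stop. The key has about 0.1 rad of play in the slot.
- cup: Bystander: white ceramic espresso cup, 60 mm across, 55 mm high, between vise and box; loose. Origin under its centre.
- tamper: Bystander: steel tamper standing on its 58 mm base, 90 mm high, between vise and box, nearer the robot; loose. Origin under its centre.
- bowl: Bystander: small olive wood bowl, 110 mm across, 45 mm high, beyond the cup; loose. Origin under its centre.
Things that resemble listed ones, but are neither listed nor needed, are in the scene too. Leave any red or turquoise look-alike of the vise alone. Several things have the shape of the key; the one meant has the colours described above.

How it is judged:
By the outcome, as a careful person would: the job done as asked, in the order asked, and still so for the second after the job is handed in, while the arm keeps its last pose, push and grip.
It also fails if it takes over 61 s, if anything falls off the work surface, if the arm or the gripper's body presses on something with over 40 N, if the wrist force passes 120 N, or if a joint passes its speed limit or range.

### The arm

A 6-joint arm with a two-finger parallel gripper is mounted at the origin on the work surface. World frame = base frame: x ahead of the robot, y to its left, z up, the work surface at z = 0. Lengths are in m, angles in rad, forces in N, time in s.
With the tool pointing down it reaches from about 0.35 to 0.85 m from the base axis. Payload 8.1 kg.
Tool frame: the origin (TCP) lies at the very end of the fingers, on their centre line; the grasp point (between the pads) lies 19 mm behind it; z points along the fingers, y is the line along which they close (so a half turn about z gives the same grasp; the last joint's range is limited). The gripper opens to 93 mm and grips with 3 to 60 N. Pads are 15 mm wide; open, the fingers measure 128 mm over their backs; the gripper's body (75 mm by 188 mm) begins 65 mm behind the grasp point.
Start: joints at [1.193, 0.13, 1.488, -0, 1.523, -0.085], TCP at [0.173, 0.574, 0.219] pointing down, gripper open.
Joint ranges: [-2.96, 2.96], [-0.89, 2.26], [0.02, 2.5], [-1.34, 4.48], [0, 2.73], [-2.66, 2.66]. Speed limits (rad/s): [2.39, 2.39, 2.79, 3.14, 3.14, 3.14].

### API

Orientations are given as a rotation vector (axis times angle).
In Python, from plant import monitor, eyes, ticket gives the robot as it stands.
- The arm moves only by the tool arm_command, never from a script. Its argument "deltas" is a list that holds one entry, the list of rows, each a list of 6 numbers: the shift along the world's x, y, z in cm, then the turn, a rotation vector about the world's x, y, z in degrees. In form: [[[tx, ty, tz, rx, ry, rz], ...]]. A call has 1 to 12 rows; each row shifts and turns the commanded pose from where the row before left it; what a row does not reach is not made up. A row lasts 1/12 s, in which the tool goes at most 41.7 mm and 7.16 degrees, less where a joint would pass 70% of its speed; a pose out of reach is approached as far as the arm can. A call is refused whole if a number of a shift passes 4.17 or a number of a turn 7.16, either way. A call with a gripper value outside its range is refused whole. "gripper" is the opening, from -1 (shut) to 1 (fully open), set as the call begins (left out, the last holds). The fingers move at their own pace and stop on an object; "squeeze" is the grip in N (left out, the last holds). Time passes only in rows, so rows that do not move let the fingers close. It gives the time, the measured TCP pose, the force, the opening and the grip force at its end, in the units of the state.
- monitor.read_state(): the state, without advancing time (a new reading comes with each control period).
- eyes.read_camera(name): name is "side" or "top"; returns the picture (480x640x3 uint8, blue, green, red); there is no depth.
- eyes.camera_model(name): a dict with "fx", "fy", "cx", "cy" (pixels), "rvec" (rotation vector, rad) and "tvec" (3), from world to camera coordinates, as OpenCV has them. Camera axes: x right, y down, z forward; pixel columns grow to the right and rows downward; lengths in m; the calibration is good to about 2 mm. A picture is of the moment at which its call begins. camera_model takes no time and is no camera call.
- ticket.close_job(): hands the job in; it is judged then, once.
The state is a dict: "t": time; "q": joint angles; "dq": joint speeds; "joint_torque": joint torques, N m; "tool_pos": TCP position; "orientation": TCP orientation; "force": force on the tool from outside, world axes, zero at the start; "wrist_torque": the same for the moment, N m; "opening": finger opening in m; "gripper_force": force on a finger pad.
Only numpy, scipy, OpenCV 4.12 (cv2) and the standard library are available. Lean on these libraries where they do the work, as an engineer would, in place of code of your own. Each camera call takes 0.05 s, during which the arm holds its last target. There are 200 camera calls.

## Working session

There is one attempt and no reset: what is moved stays moved. The work goes in short steps, Python scripts to look and compute and a tool call to move; the robot and the scene stay as the last step left them, time stands still between calls to the robot, and variables do not carry over. Pictures are saved under pics/ and viewed, at most 10 in all, crops included, and the job is handed in when it is done.

Besides the shell and the picture viewer there is one more tool, called after "Call:" in YAML: its name, and indented under it one key for each argument. arm_command: Moves the arm, as the interface text tells. Its arguments: {"type":"object","properties":{"deltas":{"type":"array"},"gripper":{"type":"number"},"squeeze":{"type":"number"}},"required":["deltas"]}

```bash
mkdir -p pics; ls; python3 - <<'E'
from plant import monitor, eyes
import cv2
for n in("top","side"):
    cv2.imwrite(f"pics/{n}0.png",eyes.read_camera(n)); print(n,eyes.camera_model(n))
print(monitor.read_state())
E
```

```text
pics
top {'fx': 556.4321540332672, 'fy': 556.4321540332672, 'cx': 330.6658762323715, 'cy': 236.2832146018281, 'rvec': array([ 2.02286627, -2.20636328,  0.22914615]), 'tvec': array([0.09624685, 0.52443467, 1.17929605])}
side {'fx': 544.1062347393151, 'fy': 544.1062347393151, 'cx': 324.2314875367387, 'cy': 244.788342718416, 'rvec': array([ 2.23945813, -0.20279237,  0.07327746]), 'tvec': array([-0.49883843,  0.16070299,  1.09202073])}
{'t': 0.1, 'q': array([ 1.19261448e+00,  1.31081104e-01,  1.48915197e+00,  2.56145678e-06,
        1.52300996e+00, -8.54184970e-02]), 'dq': array([ 0.00036802, -0.00110238, -0.00317909, -0.00024074, -0.00042253,
       -0.00073002]), 'joint_torque': array([ 5.68546554e-06, -5.61337495e+01, -4.93101311e+01,  7.69842183e-02,
        2.89778388e-02, -2.77539058e-06]), 'tool_pos': array([0.17295911, 0.57399873, 0.21770517]), 'orientation': array([-4.58175403e-01, -3.10761575e+00,  2.52184154e-03]), 'force': array([-0.27913679, -0.01134281, -0.72912179]), 'wrist_torque': array([ 0.02789047, -0.04450956,  0.04729538]), 'gripper_force': 0.0, 'opening': 0.09288248319109912}
```

View pics/top0.png

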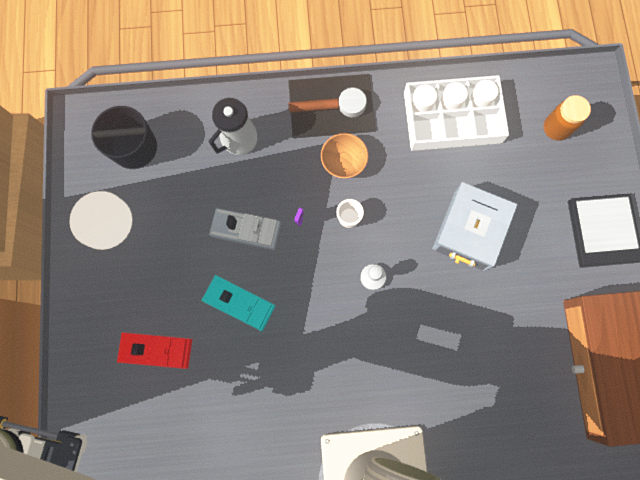

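View pics/side0.png

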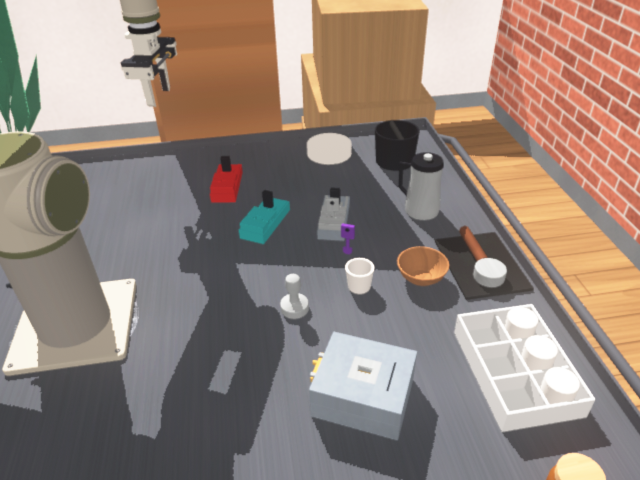

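The grey vise is at top (245,228) with its black post at (232,222). The box's lock is at top (477,224) / side (365,370). I'll crop both areas.

```bash
python3 - <<'E'
import cv2, numpy as np
t=cv2.imread("pics/top0.png"); s=cv2.imread("pics/side0.png")
def c(im,x,y,w,h,k): return cv2.resize(im[y:y+h,x:x+w],(w*k,h*k),interpolation=cv2.INTER_CUBIC)
A=np.vstack([np.hstack([c(t,200,195,100,70,4),c(t,430,180,100,70,4)]),np.hstack([c(s,300,175,100,70,4),c(s,310,330,100,70,4)])])
cv2.imwrite("pics/crop0.png",A)
E
```

```text
(no output)
```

View pics/crop0.png

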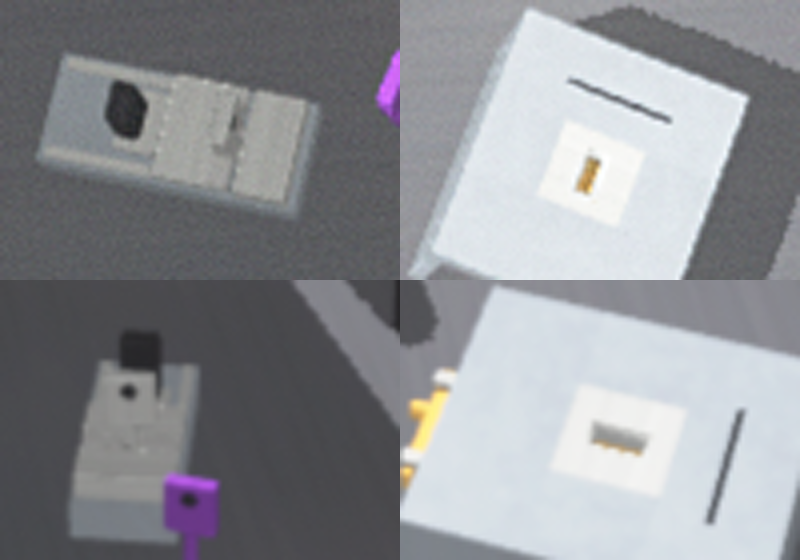

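```bash
cat > h.py <<'E'
import cv2, numpy as np
from plant import monitor, eyes
M={n:eyes.camera_model(n) for n in("top","side")}
def K(n): m=M[n]; return np.array([[m['fx'],0,m['cx']],[0,m['fy'],m['cy']],[0,0,1]])
def proj(n,P): return cv2.projectPoints(np.atleast_2d(np.float64(P)),M[n]['rvec'],M[n]['tvec'],K(n),None)[0].reshape(-1,2)
def P34(n): return K(n)@np.c_[cv2.Rodrigues(M[n]['rvec'])[0],M[n]['tvec']]
def tri(a,b):
    X=cv2.triangulatePoints(P34("top"),P34("side"),np.float64(a).reshape(2,1),np.float64(b).reshape(2,1)); return (X[:3]/X[3]).ravel()
def ray(n,uv,z):
    R=cv2.Rodrigues(M[n]['rvec'])[0]; c=-R.T@M[n]['tvec']; d=R.T@np.linalg.inv(K(n))@np.r_[uv,1]; return c+d*(z-c[2])/d[2]
E
python3 - <<'E'
from h import *
np.set_printoptions(precision=4,suppress=True)
T=lambda x,y:(200+x/4,195+y/4); S=lambda x,y:(300+x/4,175+(y-280)/4)
TB=lambda x,y:(430+(x-400)/4,180+y/4); SB=lambda x,y:(310+(x-400)/4,330+(y-280)/4)
for n in M:
  R=cv2.Rodrigues(M[n]['rvec'])[0]; print(n,-R.T@M[n]['tvec'])
print("keyway",tri(TB(588,173),SB(619,438)),ray("top",TB(588,173),.075),ray("side",SB(619,438),.075))
# box top corners (top view)
for p in[(528,8),(748,98),(436,250)]: print("boxc",ray("top",TB(*p),.075))
print("slit",[ray("top",TB(*p),.075)[:2] for p in[(570,80),(670,122)]])
print("post",tri(T(124,105),S(140,338)),ray("top",T(124,105),.08))
print("key top",tri(T(231,125),S(130,373)),ray("top",T(231,125),.092),ray("side",S(130,373),.092))
for p,z in[((66,54),.026),((40,158),.026),((318,102),.043),((292,202),.043),((172,76),.043),((155,176),.043)]: print("vise",p,ray("top",T(*p),z))
E
```

```text
top [0.2784 0.0726 1.2618]
side [ 0.3765 -0.8274  0.8005]
keyway [ 0.5284 -0.2715  0.0732] [ 0.5278 -0.271   0.075 ] [ 0.5283 -0.2729  0.075 ]
boxc [ 0.6241 -0.251   0.075 ]
boxc [ 0.5623 -0.3649  0.075 ]
boxc [ 0.4923 -0.1826  0.075 ]
slit [array([ 0.581 , -0.2685]), array([ 0.5525, -0.32  ])]
post [0.5792 0.2649 0.0788] [0.5777 0.2647 0.08  ]
key top [0.5607 0.2056 0.0944] [0.5586 0.2059 0.092 ] [0.5641 0.21   0.092 ]
vise (66, 54) [0.6243 0.3051 0.026 ]
vise (40, 158) [0.5646 0.3226 0.026 ]
vise (318, 102) [0.5793 0.1619 0.043 ]
vise (292, 202) [0.5234 0.1802 0.043 ]
vise (172, 76) [0.6015 0.2429 0.043 ]
vise (155, 176) [0.5448 0.2555 0.043 ]
```

```bash
python3 - <<'E'
from h import *
from scipy.optimize import least_squares
T=lambda x,y:(200+x/4,195+y/4); S=lambda x,y:(300+x/4,175+(y-280)/4)
obs=[("top",T(66,54),(.032,.075,.026)),("top",T(40,158),(-.032,.075,.026)),("top",T(318,102),(.030,-.070,.043)),("top",T(292,202),(-.030,-.070,.043)),
("top",T(124,105),(0,.023,.080)),("side",S(140,338),(0,.023,.080)),("top",T(231,125),(0,-.035,.092)),("side",S(130,373),(0,-.035,.092))]
def w(p,P): c,s=np.cos(p[2]),np.sin(p[2]); return [p[0]+c*P[0]-s*P[1],p[1]+s*P[0]+c*P[1],P[2]]
f=lambda p:np.ravel([proj(n,w(p,P))[0]-uv for n,uv,P in obs])
r=least_squares(f,[.57,.24,-.29],loss="soft_l1"); print(r.x,np.degrees(r.x[2])); print(f(r.x).reshape(-1,2).round(1))
p=r.x; print("key",w(p,(0,-.035,0)),"post",w(p,(0,.023,0)))
ims={n:cv2.resize(cv2.imread(f"pics/{n}0.png"),None,fx=4,fy=4,interpolation=cv2.INTER_CUBIC) for n in M}
def rect(p,a,b,c,d,z,col):
  for n in M:
    q=proj(n,[w(p,P) for P in[(a,b,z),(c,b,z),(c,d,z),(a,d,z)]])*4+2
    cv2.polylines(ims[n],[q.round().astype(int)],True,col,1)
rect(p,-.032,-.075,.032,.075,.026,(0,255,0));rect(p,-.03,-.07,.03,-.04,.043,(0,255,255));rect(p,-.012,.016,.012,.03,.08,(0,0,255));rect(p,-.015,-.04,.015,-.03,.092,(255,0,0));rect(p,-.032,-.075,.032,.075,.0,(0,255,0))
b=(.528,-.272,np.radians(-28.3))
rect(b,-.075,-.065,.075,.065,.075,(0,255,0));rect(b,-.01125,-.00425,.01125,.00425,.075,(0,0,255));rect(b,-.075,-.065,.075,.065,0,(0,255,0))
t,s=ims["top"],ims["side"]
cv2.imwrite("pics/ov.png",np.vstack([np.hstack([t[780:1060,800:1200],t[700:980,1710:2110]]),np.hstack([s[700:980,1200:1600],s[1340:1620,1240:1640]])]))
E
```

```text
[ 0.57202268  0.24064098 -0.29344854] -16.813362740608987
[[ 0.9 -0.1]
 [ 0.4  0.6]
 [-1.4 -0.4]
 [-0.9  0.2]
 [ 0.9 -0.5]
 [-0.5  0.3]
 [-0.7 -1.4]
 [-0.7  0.8]]
key [np.float64(0.5618987497867193), np.float64(0.2071371534036096), 0] post [np.float64(0.5786755431966903), np.float64(0.2626577730226228), 0]
```

View pics/ov.png

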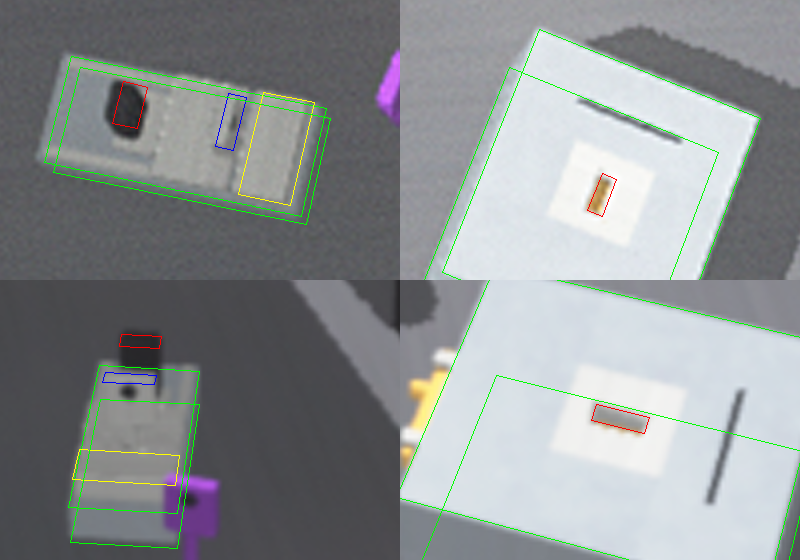

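The overlay fits both views to within about 2 mm. The post is at about (0.579, 0.264), the key at (0.561, 0.208) and the vise yaw is -16.8°, which the tool's yaw already matches. The keyway is at (0.528, -0.272) with yaw -28.3°. Moving to the post.

Call:
arm_command:
  deltas:
    - [[2.0, -1.5, 0, 0, 0, 0], [3, -2.3, 0, 0, 0, 0], [3, -2.3, 0, 0, 0, 0], [3, -2.3, 0, 0, 0, 0], [3, -2.3, 0, 0, 0, 0], [3, -2.3, 0, 0, 0, 0], [3, -2.3, 0, 0, 0, 0], [3, -2.3, 0, 0, 0, 0], [3, -2.3, 0, 0, 0, 0], [3, -2.3, 0, 0, 0, 0], [3, -2.3, 0, 0, 0, 0], [3, -2.3, 0, 0, 0, 0]]
  gripper: -0.3
  squeeze: 40

```text
t: 1.1
tool_pos: [0.5242, 0.3049, 0.2182]
orientation: [-0.458, -3.107, 0.001]
force: [0.2, -0.5, -0.1]
opening: 0.0325
gripper_force: 0.0
```

Call:
arm_command:
  deltas:
    - [[3, -2.3, 0, 0, 0, 0], [2.6, -2, -1, 0, 0, 0], [0, 0, -3, 0, 0, 0], [0, 0, -3, 0, 0, 0], [0, 0, -2, 0, 0, 0], [0, 0, 0, 0, 0, 0], [0, 0, 0, 0, 0, 0]]

```text
t: 1.68
tool_pos: [0.5778, 0.2629, 0.1269]
orientation: [-0.458, -3.104, 0.003]
force: [-0.3, 0.2, 0.2]
opening: 0.0325
gripper_force: 0.0
```

Call:
arm_command:
  deltas:
    - [[0.1, 0.1, -1.5, 0, 0, 0], [0, 0, -2, 0, 0, 0], [0, 0, -2, 0, 0, 0], [0, 0, -1.5, 0, 0, 0], [0, 0, -0.5, 0, 0, 0], [0, 0, 0, 0, 0, 0], [0, 0, 0, 0, 0, 0]]

```text
t: 2.27
tool_pos: [0.5812, 0.265, 0.0556]
orientation: [0.458, 3.106, 0.002]
force: [1.5, -0.0, 0.8]
opening: 0.0325
gripper_force: 0.0
```

Call:
arm_command:
  deltas:
    - [[0, 0, 0, 0, 0, 0], [0, 0, 0, 0, 0, 0], [0, 0, 0, 0, 0, 0], [0, 0, 0, 0, 0, 0], [0, 0, 0, 0, 0, 0]]
  gripper: -1

```text
t: 2.68
tool_pos: [0.5815, 0.2661, 0.0553]
orientation: [0.457, 3.105, 0.005]
force: [1.9, 5.3, 1.6]
opening: 0.0139
gripper_force: 40.0
```

Call:
arm_command:
  deltas:
    - [[0.1, 0.3, 0, 0, 0, 0], [0.12, 0.4, 0, 0, 0, 0], [0.12, 0.4, 0, 0, 0, 0], [0.12, 0.4, 0, 0, 0, 0], [0.12, 0.4, 0, 0, 0, 0], [0.12, 0.4, 0, 0, 0, 0], [0.1, 0.35, 0, 0, 0, 0], [0.04, 0.15, 0, 0, 0, 0], [0, 0, 0, 0, 0, 0], [0, 0, 0, 0, 0, 0]]

```text
t: 3.52
tool_pos: [0.5895, 0.2928, 0.0552]
orientation: [0.458, 3.106, 0.001]
force: [-0.5, 0.8, 4.5]
opening: 0.0136
gripper_force: 40.0
```

Call:
arm_command:
  deltas:
    - [[0, 0, 0, 0, 0, 0], [0, 0, 0, 0, 0, 0], [0, 0, 0.5, 0, 0, 0], [0, 0, 1.5, 0, 0, 0], [0, 0, 2.5, 0, 0, 0], [0, 0, 2.5, 0, 0, 0], [0, 0, 1.5, 0, 0, 0]]
  gripper: -0.2

```text
t: 4.1
tool_pos: [0.5898, 0.293, 0.1432]
orientation: [0.458, 3.105, 0.003]
force: [-0.5, -0.1, 1.2]
opening: 0.0374
gripper_force: 0.0
```

```bash
python3 - <<'E'
from h import *
t=eyes.read_camera("top");s=eyes.read_camera("side")
cv2.imwrite("pics/top1.png",t);cv2.imwrite("pics/side1.png",s)
c=lambda im,x,y:cv2.resize(im[y:y+60,x:x+50],(400,480),interpolation=cv2.INTER_CUBIC)
cv2.imwrite("pics/crop1.png",np.hstack([c(t,230,200),c(s,310,180)]))
print(monitor.read_state()["tool_pos"])
E
```

```text
[0.59121067 0.29355046 0.14456716]
```

View pics/crop1.png

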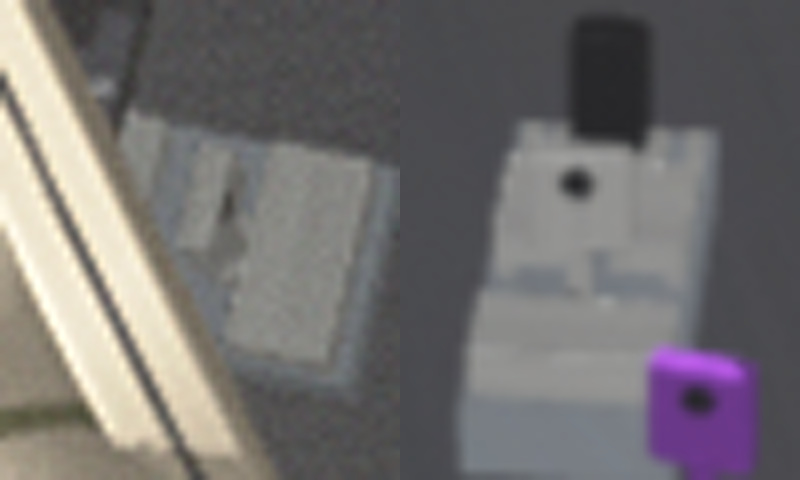

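Top: the bow's top face is centred at about (256,225). Side: the middle of the bow's top front edge is at about (331.5,198.5). The jaw is open.

```bash
python3 - <<'E'
from h import *
print(tri((255.6,224.6),(331.1,198.3)),ray("top",(255.6,224.6),.092),ray("side",(331.1,198.),.092))
print(ray("side",((571-400)/8+309.6,179.6+248/8),.058))
print(ray("side",((577-400)/8+309.6,179.6+183/8),.083))
E
```

```text
[0.56168235 0.21022425 0.09236651] [0.56263001 0.21027638 0.092     ] [0.56110185 0.21170285 0.092     ]
[0.56003018 0.20928966 0.058     ]
[0.56149836 0.2062854  0.083     ]
```

Call:
arm_command:
  deltas:
    - [[-0.6, -1.7, 0, 0, 0, 0], [-0.9, -2.7, 0, 0, 0, 0], [-0.9, -2.6, 0, 0, 0, 0], [-0.5, -1.4, 0, 0, 0, 0], [0, 0, -1.0, 0, 0, 0], [0, 0, -2.0, 0, 0, 0], [0, 0, -1.0, 0, 0, 0], [0, 0, 0, 0, 0, 0], [0, 0, 0, 0, 0, 0]]

```text
t: 4.95
tool_pos: [0.5585, 0.2087, 0.0972]
orientation: [-0.457, -3.105, 0.002]
force: [-0.1, 0.6, 0.1]
opening: 0.0373
gripper_force: 0.0
```

Call:
arm_command:
  deltas:
    - [[0.2, 0, -1.0, 0, 0, 0], [0.1, 0, -1.5, 0, 0, 0], [0, 0, -1.0, 0, 0, 0], [0, 0, -0.4, 0, 0, 0], [0, 0, 0, 0, 0, 0], [0, 0, 0, 0, 0, 0], [0, 0, 0, 0, 0, 0]]

```text
t: 5.53
tool_pos: [0.5631, 0.2087, 0.0604]
orientation: [0.458, 3.107, 0.001]
force: [0.3, 0.1, -0.2]
opening: 0.0371
gripper_force: 0.0
```

Call:
arm_command:
  deltas:
    - [[0, 0, 0, 0, 0, 0], [0, 0, 0, 0, 0, 0], [0, 0, 0, 0, 0, 0], [0, 0, 0, 0, 0, 0], [0, 0, 0, 0, 0, 0], [0, 0, 0, 0, 0, 0]]
  gripper: -1
  squeeze: 50

```text
t: 6.03
tool_pos: [0.563, 0.2096, 0.0599]
orientation: [0.458, 3.107, 0.003]
force: [2.5, 5.2, -1.6]
opening: 0.0098
gripper_force: 49.9
```

Call:
arm_command:
  deltas:
    - [[0, 0, 0.3, 0, 0, 0], [0, 0, 0.5, 0, 0, 0], [0, 0, 1, 0, 0, 0], [0, 0, 2, 0, 0, 0], [0, 0, 3, 0, 0, 0], [0, 0, 3, 0, 0, 0], [0, 0, 3, 0, 0, 0], [0, 0, 1.5, 0, 0, 0], [0, 0, 0, 0, 0, 0], [0, 0, 0, 0, 0, 0], [0, 0, 0, 0, 0, 0]]

```text
t: 6.95
tool_pos: [0.5616, 0.2082, 0.2006]
orientation: [-0.458, -3.106, 0.002]
force: [-0.5, -0.3, -1.6]
opening: 0.0099
gripper_force: 50.0
```

Call:
arm_command:
  deltas:
    - [[-0.1, -2, 0, 0, 0, 0], [-0.28, -4, 0, 0, 0, -1], [-0.28, -4, 0, 0, 0, -1], [-0.28, -4, 0, 0, 0, -1], [-0.28, -4, 0, 0, 0, -1], [-0.28, -4, 0, 0, 0, -1.5], [-0.28, -4, 0, 0, 0, -1], [-0.28, -4, 0, 0, 0, -1], [-0.28, -4, 0, 0, 0, -1], [-0.28, -4, 0, 0, 0, -1], [-0.28, -4, 0, 0, 0, -1], [-0.28, -4, 0, 0, 0, -1]]

```text
t: 7.95
tool_pos: [0.529, -0.2528, 0.1998]
orientation: [-0.768, -3.042, -0.002]
force: [1.2, 0.3, 0.3]
opening: 0.0098
gripper_force: 50.0
```

Call:
arm_command:
  deltas:
    - [[-0.1, -1.5, 0, 0, 0, 0], [-0.1, -0.5, -2, 0, 0, 0], [0, 0, -2, 0, 0, 0], [0, 0, 0, 0, 0, 0], [0, 0, 0, 0, 0, 0], [0, 0, 0, 0, 0, 0], [0, 0, 0, 0, 0, 0], [0, 0, 0, 0, 0, 0]]

```text
t: 8.62
tool_pos: [0.5296, -0.2714, 0.164]
orientation: [0.766, 3.045, -0.001]
force: [1.1, 0.7, -0.6]
opening: 0.0098
gripper_force: 50.0
```

```bash
python3 - <<'E'
from h import *
t=eyes.read_camera("top");s=eyes.read_camera("side")
cv2.imwrite("pics/top2.png",t);cv2.imwrite("pics/side2.png",s)
st=monitor.read_state();print(st["tool_pos"],st["orientation"],st["q"])
p=st["tool_pos"]; tip=p-[0,0,.048]
print(proj("side",[tip,tip+[0,0,.016],(.528,-.272,.075)]),proj("top",[tip,(.528,-.272,.075)]))
c=lambda im,x,y:cv2.resize(im[y:y+100,x:x+80],(400,500),interpolation=cv2.INTER_CUBIC)
cv2.imwrite("pics/crop2.png",np.hstack([c(t,440,180),c(s,320,300)]))
E
```

```text
[ 0.52942359 -0.27149635  0.16379747] [ 7.65988214e-01  3.04503799e+00 -8.54243504e-04] [-5.60009186e-01  1.46006330e-01  1.57183852e+00  3.42681597e-06
  1.42197334e+00 -1.63792661e+00]
[[365.98939681 352.5779183 ]
 [366.29821491 345.98677343]
 [364.46357368 369.08921325]] [[482.08724237 218.09255042]
 [477.44388929 223.12324416]]
```

View pics/crop2.png

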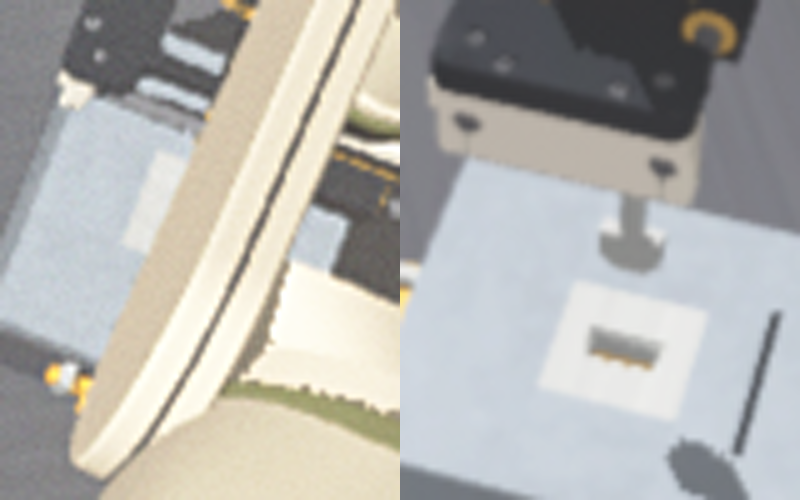

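The side view shows the bit at about (366,354) directly above the slot at (365,369), and the yaw matches. Descending.

Call:
arm_command:
  deltas:
    - [[0, 0, -1, 0, 0, 0], [0, 0, -1.5, 0, 0, 0], [0, 0, -1, 0, 0, 0], [0, 0, -0.4, 0, 0, 0], [0, 0, -0.3, 0, 0, 0], [0, 0, -0.3, 0, 0, 0], [0, 0, 0, 0, 0, 0], [0, 0, 0, 0, 0, 0]]
  squeeze: 60

```text
t: 9.38
tool_pos: [0.5288, -0.2717, 0.1179]
orientation: [0.767, 3.046, -0.0]
force: [-0.6, -0.4, -1.4]
opening: 0.0096
gripper_force: 60.0
```

Call:
arm_command:
  deltas:
    - [[0, 0, -0.2, 0, 0, 0], [0, 0, -0.3, 0, 0, 0], [0, 0, -0.3, 0, 0, 0], [0, 0, -0.3, 0, 0, 0], [0, 0, -0.2, 0, 0, 0], [0, 0, 0, 0, 0, 0], [0, 0, 0, 0, 0, 0]]

```text
t: 9.97
tool_pos: [0.5282, -0.2719, 0.104]
orientation: [-0.768, -3.045, 0.001]
force: [-2.2, -6.5, -3.5]
opening: 0.0096
gripper_force: 60.0
```

Call:
arm_command:
  deltas:
    - [[-0.03, -0.07, 0, 0, 0, 0], [0, 0, -0.2, 0, 0, 0], [0, 0, -0.2, 0, 0, 1], [0, 0, -0.2, 0, 0, -2], [0, 0, -0.2, 0, 0, 2], [0, 0, -0.1, 0, 0, -2], [0, 0, -0.1, 0, 0, 1], [0, 0, 0, 0, 0, 0], [0, 0, 0, 0, 0, 0]]

```text
t: 10.72
tool_pos: [0.5289, -0.2727, 0.0949]
orientation: [0.765, 3.046, -0.001]
force: [0.9, -5.3, 2.1]
opening: 0.0097
gripper_force: 60.0
```

Call:
arm_command:
  deltas:
    - [[0, -0.05, -0.1, 0, 0, 0], [0, 0, -0.1, 0, 0, 0], [0, 0, -0.1, 0, 0, 1], [0, 0, 0, 0, 0, -2], [0, 0, 0, 0, 0, 1], [0, 0, 0, 0, 0, 0], [0, 0, 0, 0, 0, 0]]

```text
t: 11.3
tool_pos: [0.5292, -0.2729, 0.0936]
orientation: [0.766, 3.045, -0.0]
force: [-3.1, -1.0, 15.1]
opening: 0.0095
gripper_force: 60.0
```

Call:
arm_command:
  deltas:
    - [[0, 0, -0.1, 0, 0, 1.5], [0, 0, -0.1, 0, 0, -3], [0, 0, 0, 0, 0, 3], [0, 0, 0, 0, 0, -1.5], [0, 0, 0, 0, 0, 0], [0, 0, 0, 0, 0, 0]]

```text
t: 11.8
tool_pos: [0.5295, -0.273, 0.0934]
orientation: [0.766, 3.044, -0.001]
force: [-8.3, 3.0, 25.2]
opening: 0.0096
gripper_force: 60.0
```

Call:
arm_command:
  deltas:
    - [[-0.05, 0.03, 0.15, 0, 0, 0], [0, 0, 0, 0, 0, -4], [0, 0, 0, 0, 0, -5], [0, 0, 0, 0, 0, -5], [0, 0, 0, 0, 0, -5], [0, 0, 0, 0, 0, -5], [0, 0, 0, 0, 0, -5], [0, 0, 0, 0, 0, -5], [0, 0, 0, 0, 0, -5], [0, 0, 0, 0, 0, -5], [0, 0, 0, 0, 0, 0], [0, 0, 0, 0, 0, 0]]

```text
t: 12.8
tool_pos: [0.5289, -0.2733, 0.0936]
orientation: [1.851, 2.535, -0.0]
force: [-4.7, -3.0, 15.6]
opening: 0.0096
gripper_force: 60.0
```

```bash
python3 - <<'E'
from h import *
s=monitor.read_state();print(s["tool_pos"],s["orientation"],s["force"],s["wrist_torque"],s["q"][5],s["opening"])
E
```

```text
[ 0.52888142 -0.27326028  0.09359338] [ 1.85121340e+00  2.53476621e+00 -3.52694308e-04] [-4.73275336 -3.04887346 15.62797001] [-0.63928645  1.00411921  0.04883397] -0.8718432934235768 0.009587083773459022
```

Call:
arm_command:
  deltas:
    - [[0, 0, 0, 0, 0, -5], [0, 0, 0, 0, 0, -5], [0, 0, 0, 0, 0, -5], [0, 0, 0, 0, 0, -5], [0, 0, 0, 0, 0, -5], [0, 0, 0, 0, 0, -5], [0, 0, 0, 0, 0, -5], [0, 0, 0, 0, 0, -5], [0, 0, 0, 0, 0, -4], [0, 0, 0, 0, 0, 0], [0, 0, 0, 0, 0, 0]]

```text
t: 13.72
tool_pos: [0.5284, -0.2732, 0.0936]
orientation: [2.667, 1.657, 0.0]
force: [-5.8, -1.6, 17.6]
opening: 0.0094
gripper_force: 60.0
```

```bash
python3 - <<'E'
from h import *
s=monitor.read_state();print(s["tool_pos"],s["orientation"],s["force"],s["wrist_torque"],s["q"][5],s["opening"])
E
```

```text
[ 0.52836044 -0.27317428  0.09357774] [2.66667117e+00 1.65735762e+00 4.71536022e-05] [-5.81927027 -1.59483156 17.6196988 ] [-0.58225149  1.61627582  0.08317006] -0.1040135623757755 0.009406839623496399
```

Call:
arm_command:
  deltas:
    - [[0, 0, 0, 0, 0, -2], [0, 0, 0, 0, 0, -2], [0, 0, 0, 0, 0, -2], [0, 0, 0, 0, 0, -2], [0, 0, 0, 0, 0, 0], [0, 0, 0, 0, 0, 0], [0, 0, 0, 0, 0, 0]]

```text
t: 14.3
tool_pos: [0.5283, -0.2732, 0.0936]
orientation: [2.776, 1.468, 0.0]
force: [-7.4, -0.9, 17.5]
opening: 0.0099
gripper_force: 60.0
```

```bash
python3 - <<'E'
from h import *
s=monitor.read_state();print(s["tool_pos"],s["orientation"],s["force"],s["wrist_torque"],s["q"][5],s["opening"])
E
```

```text
[ 0.52825164 -0.27315116  0.09356871] [2.77558396e+00 1.46806072e+00 6.32775628e-06] [-7.38418298 -0.94897483 17.4993409 ] [-0.52122347  1.75375543  0.09043434] 0.035106587803816994 0.009879496623963804
```

Call:
arm_command:
  deltas:
    - [[0, 0, 0, 0, 0, -2], [0, 0, 0, 0, 0, -2], [0, 0, 0, 0, 0, -1], [0, 0, 0, 0, 0, 0], [0, 0, 0, 0, 0, 0], [0, 0, 0, 0, 0, 0]]

```text
t: 14.8
tool_pos: [0.5282, -0.273, 0.0936]
orientation: [2.837, 1.346, -0.0]
force: [-7.8, -2.3, 19.0]
opening: 0.0095
gripper_force: 60.1
```

```bash
python3 - <<'E'
from h import *
s=monitor.read_state();print(s["tool_pos"],s["orientation"],s["force"],s["wrist_torque"],s["q"][5],s["opening"])
t=eyes.read_camera("top");im=eyes.read_camera("side")
cv2.imwrite("pics/side3.png",im);cv2.imwrite("pics/fin.png",np.hstack([cv2.resize(t,(400,300)),cv2.resize(im,(400,300))]))
cv2.imwrite("pics/fin2.png",np.vstack([cv2.resize(t[170:290,420:540],(500,500))[:300],cv2.resize(im[330:400,300:420],(500,290))]))
E
```

```text
[ 0.52817983 -0.27304046  0.09355187] [ 2.83683948e+00  1.34637875e+00 -2.20397094e-04] [-7.81556788 -2.25419537 19.03332299] [-0.30327998  1.87058571  0.41208519] 0.12204260906090811 0.00951874859935064
```

View pics/side3.png

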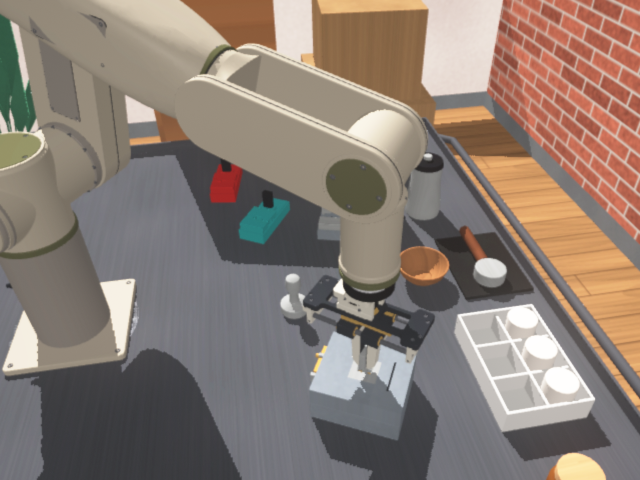

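The wrist torque jumped from 0.09 to 0.41 N m, so the plug is on its hard stop. In the side view the tamper (293,300) and bowl (423,266) haven't moved; the arm hides the cup. The key is gripped and still pushed down, so I'm handing in.

```bash
python3 -c "
from plant import ticket
print(ticket.close_job())"
```

```text
the job is handed in; nothing more can be done
None
```

The job is handed in: the vise jaw was slid 28 mm open, and the key is bottomed in the lock, turned clockwise to its hard stop and still gripped. The tamper and bowl stand where they were. The arm hid the cup in the last view I checked, but the key was carried well above it.

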